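# Pump the rack feed and pin its bar in the yoke

## Robot

A 6-joint arm with a two-finger parallel gripper is mounted at the origin on a cart in front of the work surface, level with it; the furniture and walls round the work are solid. World frame = base frame: x ahead of the robot, y to its left, z up, the work surface at z = 0. Lengths are in m, angles in degrees, forces in N, time in s.
With the tool pointing down it reaches from about 0.35 to 0.925 m from the base axis. Payload 6.4 kg.
Tool frame: the origin (TCP) lies at the very end of the fingers, on their centre line; the grasp point (between the pads) lies bot.tcp_to_grasp behind it (bot.tcp_to_grasp is the distance from the TCP to the grasp point, in m); z points along the fingers, y is the direction in which the jaws open and shut (so a half turn about z gives the same grasp; the last joint's range is limited). The gripper opens to 85 mm and grips with 20 to 120 N. Pads are 22 mm wide; open, the fingers measure 114 mm over their backs; the gripper's body (76 mm by 85 mm) begins 54 mm behind the grasp point. The pads swing forward as they close: fully open they stand 13 mm farther back than shut.
Start: joints at [66.4, 14.043, 89.255, -0, 76.702, -9.975], TCP at [0.153, 0.632, 0.231] pointing down, gripper open.
Joint ranges: [-179.41, 179.41], [-58.25, 129.5], [7.25, 145.43], [-54.29, 234.29], [11.92, 165.04], [-157.13, 157.13]. Speed limits (degrees/s): [147.25, 147.25, 180, 180, 180, 180].

## Interface

Orientations are given as a 3x3 rotation matrix whose columns are the frame's x, y, z axes.
In Python, from rig import bot gives the robot as it stands. The module is installed in compiled form; this text tells all that it offers.
- The arm moves only by the tool servo_tool, never from a script. Its argument "steps" is a list of rows, each a list of 2 entries, a list of its own where there are three numbers: the shift along the world's x, y, z in mm, then the turn about the world's z in degrees. A call has exactly 5 rows; each row is the pose to reach, as a shift and turn from the pose commanded when the call began; what a row does not reach only later rows make up. A row lasts 1/8 s, in which the tool goes at most 62.5 mm and 10.7 degrees, less where a joint would pass 70% of its speed; a pose out of reach is approached as far as the arm can. A call with a gripper value outside its range is refused whole. "claw" is the opening, from 0 (shut) to 1 (fully open), set as the call begins (left out, the last holds). The fingers move at their own pace and stop on an object; "newtons" is the grip in N (left out, the last holds). Time passes only in rows, so rows that repeat a pose let the fingers close, or fill a call up. It gives the time, the measured TCP pose, the force and the opening at its end, in the units of the state.
- bot.read_state(): the state, without advancing time (a new reading comes with each control period).
- bot.camera(name): name is "side" or "top"; returns the picture (420x560x3 uint8, red, green, blue); there is no depth.
- bot.camera_model(name): a dict with "vertical_fov" (degrees; the focal length in pixels is half the picture's height over the tangent of half this angle, whatever the lens; pixels are square), "cx", "cy" (the principal point, pixels), "xyz" and "orientation" of the camera in the world. Camera axes: x right, y down, z forward; pixel columns grow to the right and rows downward; lengths in m; the calibration is good to about 2 mm. A picture is of the moment at which its call begins. camera_model takes no time and is no camera call.
- bot.sign_off(): hands the job in, once; it reports no verdict.
The state is a dict: "clock": time; "joint_pos": joint angles; "qd": joint speeds; "joint_efforts": joint torques, N m; "ee_pos": TCP position; "eef_rot": TCP orientation; "contact_force": force on the tool from outside, world axes, zero at the start; "moment": the same for the moment, N m; "grip_width": opening from 0.0 (shut) to 1.0 (fully open).
Only numpy, scipy, OpenCV 4.12 (cv2) and the standard library are available. Lean on these libraries where they do the work, as an engineer would, in place of code of your own. Each camera call takes 0.05 s, during which the arm holds its last target.

## Task

Pump the feed lever by pressing its pad fully down and letting it rise, each full stroke feeding the toothed bar one tooth, and count or watch the strokes so as to stop exactly when the bar's eye is in line with the yoke's holes: the bar cannot be backed, and it must be moved by the lever alone. Then take the steel pin from its wooden stand and pass it down through the upper ear, the eye and the lower ear until its collar sits on the upper ear, and let go of it. Leave the other things on the bench alone.

Things in the scene. Friction and masses are not known exactly. Their poses are not given: they have to be found in the camera images.
- rack_feed: The rack feed, fixed to the bench: grey base 226 x 70 x 10 mm; origin under its lever hinge (level, 97 mm up, between two cheeks 112 mm high and 44 mm wide). x points from the lever end to the yoke, z up: lever pad at rest at x = -101 mm, yoke hole at x = +105 mm, base from x = -75 to +151 mm.
- lever_pad (a point): Centre of the top face of the black round press pad (36 mm across) at the lever's free end. At rest 143 mm above the bench, inclined 18 degrees. Fully down on its stop: 51 mm lower and 10 mm farther from the hinge along the feed's -x, inclined 9 degrees the other way. Pressing takes 4 to 9 N; when let go a spring raises the lever by itself within about half a second.
- feed_lever (a joint): Lever angle, rad: 0 up at rest, 0.474 fully down on the stop. Going down, a spring pawl pushes the bar; going up, it clicks over the next tooth. Every full stroke ends with the eye a whole number of teeth (18 mm each) short of the yoke hole, so the first stroke may feed less than 18 mm. Two to four full strokes are needed.
- eye (a point): Centre of the upright 15 mm hole in the square eye (30 x 30 x 10 mm) that ends the flat toothed steel bar, at the eye's top face, 46 mm above the bench. The bar slides level along the feed's x towards the yoke and stays where it is left. At the start the eye is 26 to 68 mm short of the yoke hole.
- rack_bar: The toothed bar with its eye (see eye); origin at the middle of the eye hole, half-way up; x towards the yoke. Not to be touched by the gripper or arm.
- yoke_hole (a point): Centre of the upright, chamfered 14 mm hole in the upper ear of the dark steel yoke, at the ear's top face, 57 mm above the bench. Two level ears (62 x 40 x 8 mm), holes in line, with a 17 mm gap between them (32 to 49 mm above the bench) that the eye slides into. 14 mm of free room below the lower ear. z up.
- pin_head (a point): Centre of the grip of the steel clevis pin, upright, z up along it; foot 58 mm below, top 16 mm above. From the foot: shank 10 mm thick, 42 mm long, foot tapered; collar 22 mm across, 4 mm thick; knob 18 mm across, 28 mm high. At the start in a 14 mm hole in a fixed wooden block, 56 x 56 x 45 mm, collar on the block. Seated in the yoke, this point is 16 mm above the upper ear.
- clevis_pin: The whole clevis pin, about 80 g (see pin_head); origin at its foot, z up along the pin.
- spanner: A bystander: steel spanner, 185 mm, lying between the bench's front edge and the rack feed; origin under its centre.
- bolt: A bystander: hexagon bolt, 75 mm, lying at the left of the bench; origin under its centre.
- nut: A bystander: hexagon nut, 34 mm, lying in front of the pin stand; origin under its centre.
- sprocket: A bystander: toothed sprocket, 69 mm, lying at the left of the bench; origin under its centre.
Mind the look-alikes: they are no part of the job. Leave any purple or yellow look-alike of the clevis_pin alone.

How it is judged:
By the outcome, as a careful person would: the job done as asked, in the order asked, and still so for the second after the job is handed in, with the robot touching nothing.
It also fails if it takes over 72 s, if anything falls off the work surface, if the arm or the gripper's body presses on something with over 40 N, if the wrist force passes 120 N, or if a joint passes its speed limit or range.

## Working session

There is one attempt and no reset: what is moved stays moved. The work goes in short steps, Python scripts to look and compute and a tool call to move; the robot and the scene stay as the last step left them, time stands still between calls to the robot, and variables do not carry over. Pictures are saved under pics/ and viewed, and the job is handed in when it is done.

Besides the shell and the picture viewer there is one more tool, called after ">>>" as a command line: name --argument value ..., lists and objects as JSON in quotes. servo_tool: Moves the arm, as the interface text tells. Its arguments: {"type":"object","properties":{"steps":{"type":"array"},"claw":{"type":"number"},"newtons":{"type":"number"}},"required":["steps"]}

```bash
mkdir -p pics; python3 - <<'E'
from rig import bot
import cv2
print(bot.read_state()); print(bot.tcp_to_grasp)
for n in("side","top"):
    im=bot.camera(n); cv2.imwrite(f"pics/{n}0.png",im[:,:,::-1]); print(n,bot.camera_model(n))
E
```

```text
{'clock': 0.0, 'joint_pos': array([ 6.64020002e+01,  1.40857136e+01,  8.93273048e+01,  3.76436105e-04,
        7.67030673e+01, -9.97359281e+00]), 'qd': array([ 0.02622512,  0.02927893,  0.04133971, -0.07897726,  0.21911704,
       -0.03492862]), 'joint_efforts': array([-1.23328235e-03, -4.29497945e+01, -3.26127505e+01, -2.46993131e-04,
        5.31062411e-03,  1.94365100e-05]), 'ee_pos': array([0.15284992, 0.63117407, 0.23014008]), 'eef_rot': array([[-9.71860243e-01,  2.35556790e-01, -8.16932421e-04],
       [ 2.35557936e-01,  9.71858540e-01, -1.85409026e-03],
       [ 3.57199201e-04, -1.99435152e-03, -9.99997947e-01]]), 'contact_force': array([-0.36907793, -0.76770801,  0.62413146]), 'moment': array([ 0.01780258,  0.02637461, -0.00028823]), 'grip_width': 0.9994028221056042}
0.0187
side {'vertical_fov': 48.728085048068955, 'cx': 282.6585914626859, 'cy': 209.6960317568704, 'xyz': array([ 0.56937735, -0.78505685,  0.69199621]), 'orientation': array([[ 0.99841828,  0.00684308, -0.05580413],
       [ 0.05107227, -0.52538201,  0.8493323 ],
       [-0.02350643, -0.85083895, -0.5249005 ]])}
top {'vertical_fov': 42.43766307827627, 'cx': 284.67210104504846, 'cy': 208.0165127630176, 'xyz': array([0.3003071 , 0.18207018, 1.39074111]), 'orientation': array([[ 0.01087724, -0.98747187,  0.15741982],
       [-0.99982858, -0.00838151,  0.01650915],
       [-0.0149829 , -0.15757241, -0.98739377]])}
```

View pics/side0.png

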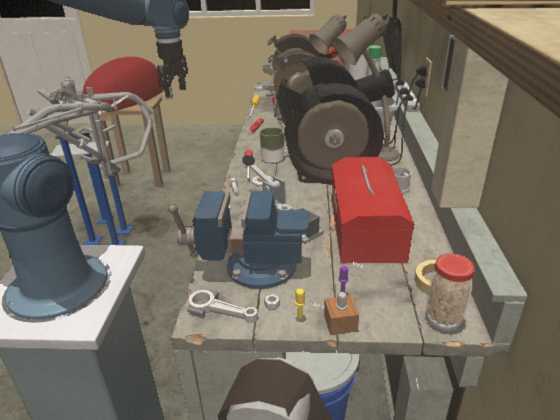

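View pics/top0.png

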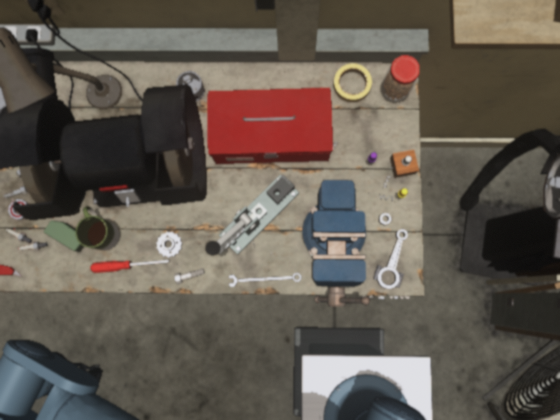

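```bash
cat > h.py <<'E'
import numpy as np, cv2
from rig import bot
def K(n):
    m=bot.camera_model(n); f=210/np.tan(np.radians(m["vertical_fov"]/2))
    return f,m["cx"],m["cy"],np.array(m["xyz"]),np.array(m["orientation"])
def proj(n,p):
    f,cx,cy,t,R=K(n); q=(np.atleast_2d(p)-t)@R
    return np.c_[cx+f*q[:,0]/q[:,2],cy+f*q[:,1]/q[:,2]]
def unp(n,uv,z):
    f,cx,cy,t,R=K(n); d=R@np.array([(uv[0]-cx)/f,(uv[1]-cy)/f,1]); return t+d*(z-t[2])/d[2]
def tri(uvs):  # dict name->uv
    A=[];b=[]
    for n,uv in uvs.items():
        f,cx,cy,t,R=K(n); d=R@np.array([(uv[0]-cx)/f,(uv[1]-cy)/f,1]); d/=np.linalg.norm(d)
        P=np.eye(3)-np.outer(d,d); A.append(P); b.append(P@t)
    A=np.vstack(A); b=np.hstack(b); x=np.linalg.lstsq(A,b,rcond=None)[0]
    return x,np.linalg.norm(A@x-b)
def crop(im,x0,y0,w,h,s,fn):
    cv2.imwrite(fn,cv2.resize(im[y0:y0+h,x0:x0+w,::-1],None,fx=s,fy=s,interpolation=cv2.INTER_CUBIC))
E
python3 - <<'E'
from h import *
im=cv2.imread('pics/top0.png')[:,:,::-1]
crop(im,195,165,120,95,6,'pics/c1.png'); crop(im,355,130,80,70,8,'pics/c2.png')
im=cv2.imread('pics/side0.png')[:,:,::-1]
crop(im,225,140,110,100,6,'pics/c3.png'); crop(im,260,250,120,90,6,'pics/c4.png')
E
```

```text
(no output)
```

View pics/c1.png

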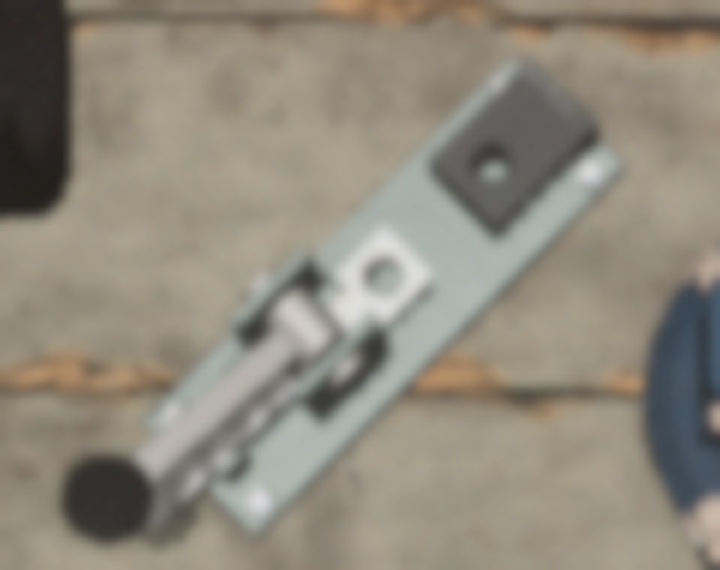

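View pics/c2.png

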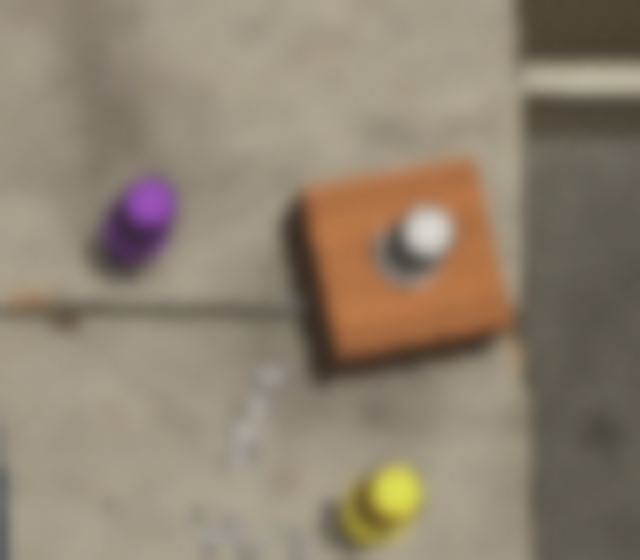

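View pics/c3.png

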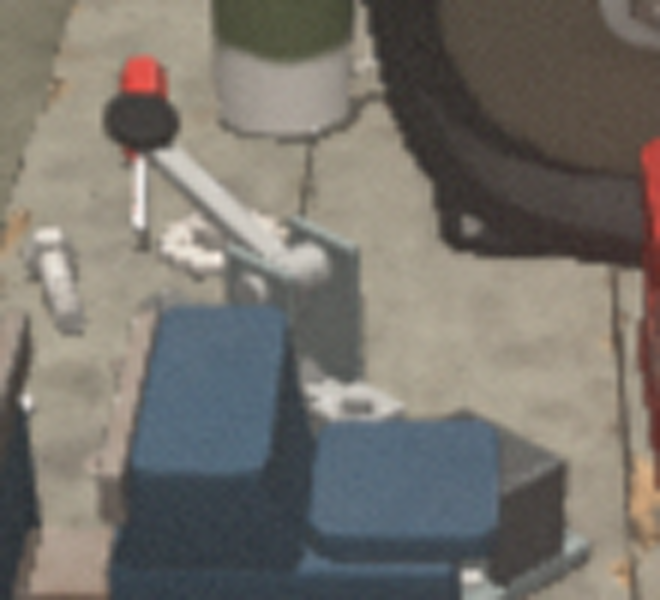

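View pics/c4.png

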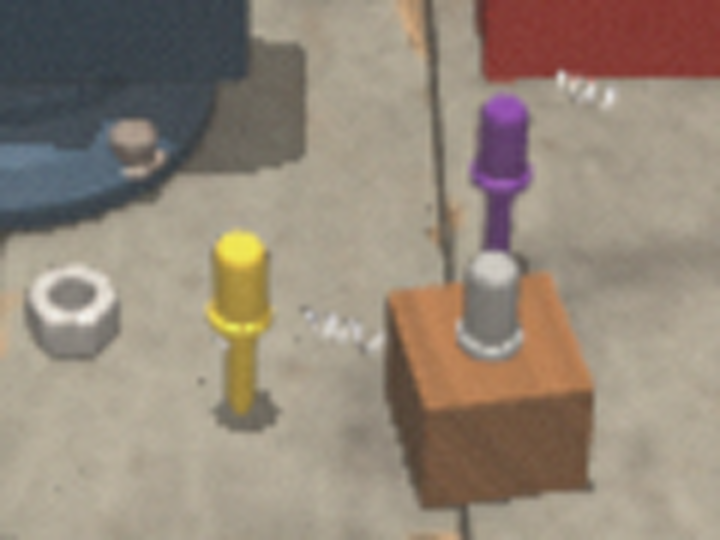

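```bash
python3 - <<'E'
from h import *
np.set_printoptions(precision=4,suppress=True)
c1=lambda x,y:(x/6+195-.42,y/6+165-.42)
c2=lambda x,y:(x/8+355-.44,y/8+130-.44)
c3=lambda x,y:(x/6+225-.42,y/6+140-.42)
c4=lambda x,y:(x/6+260-.42,y/6+250-.42)
eye=unp('top',c1(383,275),.046); yk=unp('top',c1(490,168),.057); pad=unp('top',c1(108,497),.143)
print(eye,yk,pad)
print('pad tri',tri({'top':c1(108,497),'side':c3(141,117)}))
print('eye tri',tri({'top':c1(383,275),'side':c3(352,405)}))
d=yk-pad; print('yoke-pad',d,np.hypot(*d[:2]),np.degrees(np.arctan2(d[1],d[0])))
d=yk-eye; print('yoke-eye',d,np.hypot(*d[:2]),np.degrees(np.arctan2(d[1],d[0])))
for p in [(622,165),(255,540),(150,420)]: print('base',unp('top',c1(*p),.010))
print('pin top',unp('top',c2(428,231),.045+.032),'side',unp('side',c4(492,262),.077), tri({'top':c2(428,231),'side':c4(493,262)}))
for p in [(300,190),(472,160),(512,328),(338,362)]: print('blk',unp('top',c2(*p),.045))
print('purple top',tri({'top':c2(152,203),'side':c4(505,104)}),'yel',tri({'top':c2(397,492),'side':c4(239,243)}))
im=cv2.imread('pics/top0.png')[:,:,::-1]; crop(im,285,170,130,130,5,'pics/c5.png')
E
```

```text
[0.508  0.2706 0.046 ] [0.552  0.2259 0.057 ] [0.4055 0.3688 0.143 ]
pad tri (array([0.4038, 0.3684, 0.1426]), np.float64(0.0025074218051687005))
eye tri (array([0.5047, 0.2699, 0.049 ]), np.float64(0.004093796084805388))
yoke-pad [ 0.1465 -0.1428 -0.086 ] 0.2045924264100167 -44.275338093531325
yoke-eye [ 0.044  -0.0447  0.011 ] 0.06267591187140406 -45.45816140419658
base [0.5626 0.1704 0.01  ]
base [0.399  0.3254 0.01  ]
base [0.4499 0.3717 0.01  ]
pin top [ 0.6373 -0.1016  0.077 ] side [ 0.6346 -0.0979  0.077 ] (array([ 0.6355, -0.101 ,  0.0801]), np.float64(0.0012812936392913783))
blk [ 0.6586 -0.0681  0.045 ]
blk [ 0.6689 -0.1231  0.045 ]
blk [ 0.614  -0.1343  0.045 ]
blk [ 0.6026 -0.079   0.045 ]
purple top (array([ 0.6447, -0.0161,  0.0771]), np.float64(0.0012784293361555036)) yel (array([ 0.5535, -0.0902,  0.0768]), np.float64(0.0015449562238969996))
```

View pics/c5.png

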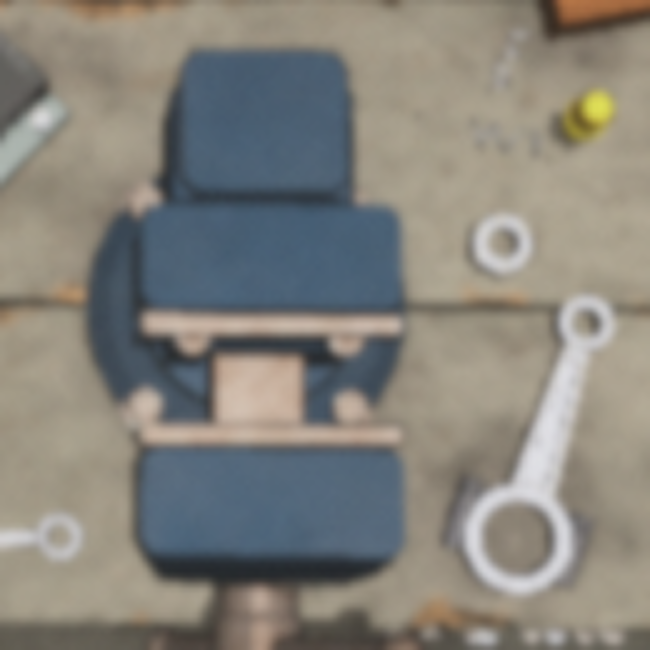

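```bash
python3 - <<'E'
from h import *
np.set_printoptions(precision=4,suppress=True)
c5=lambda x,y:(x/5+285-.4,y/5+170-.4)
c3=lambda x,y:(x/6+225-.42,y/6+140-.42)
print('jaw',tri({'top':c5(143,308),'side':c3(165,310)}))
print('anvil',tri({'top':c5(190,55),'side':c3(490,427)}))
print('handle',tri({'top':(268,119),'side':(368,178)}))
print('grinder disc centre',tri({'top':(186,153),'side':(336,137)}))
for z in(.05,.15,.25): print(z,'wheel corner',unp('top',(206,197),z),'box front',unp('top',(212,160),z))
# feed pose fit
a=np.radians(-44.2); ex=np.array([np.cos(a),np.sin(a)])
yk=np.array([.552,.2259]);o=yk-.105*ex; print('origin',o,'pad pred',o-.101*ex,'down',o-.111*ex)
E
```

```text
jaw (array([0.4409, 0.137 , 0.1716]), np.float64(0.0016662065970814498))
anvil (array([0.5656, 0.1138, 0.1346]), np.float64(0.002143947801538108))
handle (array([0.7148, 0.2451, 0.1491]), np.float64(0.002067540275305963))
grinder disc centre (array([0.6334, 0.4338, 0.1761]), np.float64(0.01673126879567207))
0.05 wheel corner [0.5405 0.4034 0.05  ] box front [0.6366 0.3913 0.05  ]
0.15 wheel corner [0.5226 0.3869 0.15  ] box front [0.6115 0.3757 0.15  ]
0.25 wheel corner [0.5047 0.3704 0.25  ] box front [0.5864 0.3601 0.25  ]
origin [0.4767 0.2991] pad pred [0.4043 0.3695] down [0.3971 0.3765]
```

>>> servo_tool --steps '[[[50,-52,0],0],[[95,-98,0],0],[[140,-145,0],0],[[183,-191,0],0],[[226,-237,0],0]]' --claw 0 --newtons 40

```text
clock: 0.72
ee_pos: [0.3697, 0.4039, 0.231]
eef_rot: [[-0.972, 0.235, -0.0], [0.235, 0.972, -0.0], [0.0, -0.0, -1.0]]
contact_force: [0.4, 0.4, 0.4]
grip_width: -0.001
```

>>> servo_tool --steps '[[[25,-25,0],0],[[25,-25,-30],0],[[25,-25,-60],0],[[25,-25,-70],0],[[25,-25,-70],0]]'

```text
clock: 1.35
ee_pos: [0.3935, 0.3806, 0.1609]
eef_rot: [[-0.972, 0.235, -0.001], [0.235, 0.972, -0.001], [0.001, -0.001, -1.0]]
contact_force: [0.1, -0.0, 1.0]
grip_width: -0.001
```

```bash
python3 - <<'E'
from h import *
np.set_printoptions(precision=4,suppress=True)
s=bot.read_state(); print(s['clock'],s['ee_pos'],s['contact_force'],s['grip_width'],s['joint_pos'])
a=bot.camera('top');b=bot.camera('side')
cv2.imwrite('pics/t1.png',a[:,:,::-1]);cv2.imwrite('pics/s1.png',b[:,:,::-1])
crop(a,175,150,140,110,5,'pics/t1c.png'); crop(b,190,60,160,160,4,'pics/s1c.png')
E
```

```text
1.35 [0.3935 0.3806 0.1609] [ 0.0876 -0.0135  0.9631] -0.0009505020344757303 [ 32.1724   4.7503 107.5152  -0.0026  67.8107 -44.2133]
```

View pics/t1c.png

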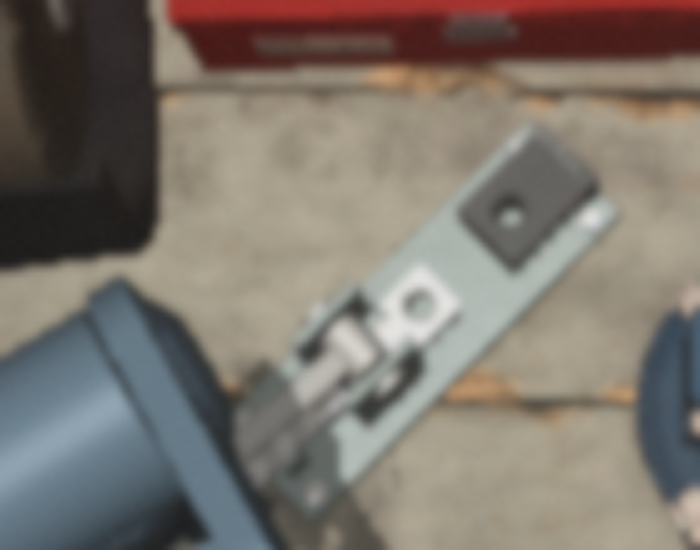

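View pics/s1c.png

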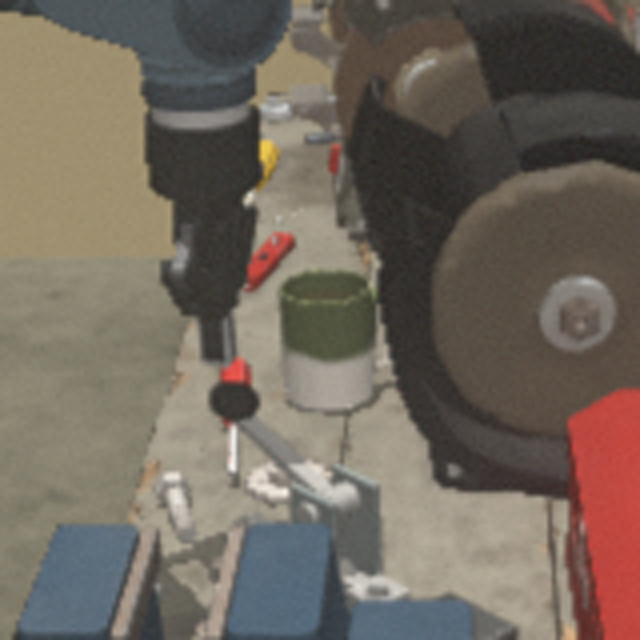

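>>> servo_tool --steps '[[[10,-11,0],0],[[10,-11,-12],0],[[9,-10,-30],0],[[7,-8,-46],0],[[5,-6,-60],0]]'

```text
clock: 2.08
ee_pos: [0.4001, 0.375, 0.1018]
eef_rot: [[-0.972, 0.235, 0.003], [0.235, 0.972, -0.0], [-0.003, 0.001, -1.0]]
contact_force: [2.6, -5.8, 13.0]
grip_width: 0.001
```

>>> servo_tool --steps '[[[-1,1,-5],0],[[-1,1,-8],0],[[-2,2,-10],0],[[-2,2,-10],0],[[-2,2,-10],0]]'

```text
clock: 2.7
ee_pos: [0.3992, 0.3764, 0.093]
eef_rot: [[-0.972, 0.235, 0.005], [0.235, 0.972, -0.001], [-0.005, 0.0, -1.0]]
contact_force: [2.1, -7.2, 13.5]
grip_width: 0.001
```

```bash
cat >> h.py <<'E'
def look(tag):
    np.set_printoptions(precision=4,suppress=True)
    s=bot.read_state(); print(s['clock'],s['ee_pos'],s['contact_force'])
    a=bot.camera('top');b=bot.camera('side')
    x=cv2.resize(a[165:260,225:320,::-1],None,fx=6,fy=6,interpolation=cv2.INTER_CUBIC)
    y=cv2.resize(b[120:215,220:255+20,::-1],None,fx=6,fy=6,interpolation=cv2.INTER_CUBIC)[:570,:230]
    y=cv2.resize(b[120:240,215:325,::-1],None,fx=4.75,fy=4.75,interpolation=cv2.INTER_CUBIC)[:570,:230]
    y=cv2.resize(b[100:240,215:270,::-1],(224,570),interpolation=cv2.INTER_CUBIC)
    cv2.imwrite(f'pics/{tag}.png',np.hstack([x,y])); cv2.imwrite(f'pics/{tag}_top.png',a[:,:,::-1]); cv2.imwrite(f'pics/{tag}_side.png',b[:,:,::-1])
E
python3 -c "
from h import *
look('p1')"
```

```text
2.7 [0.3992 0.3764 0.093 ] [ 2.0637 -7.2055 13.5069]
```

View pics/p1.png

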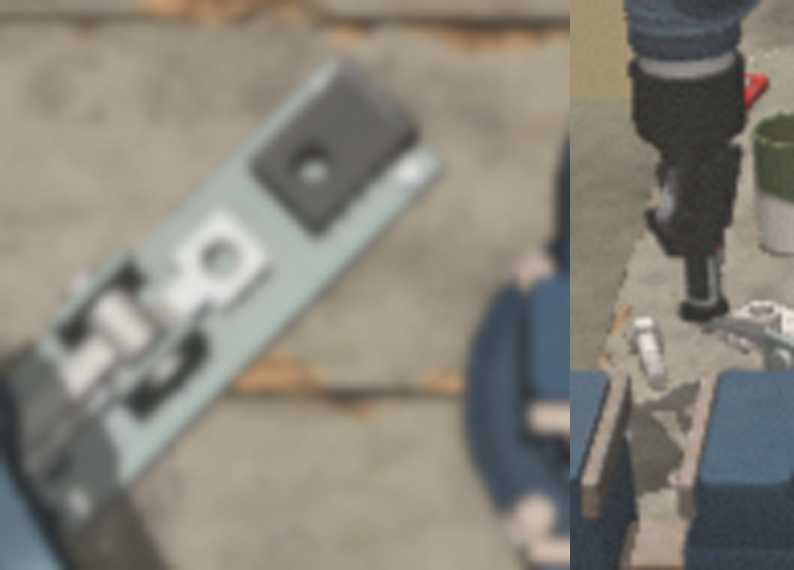

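```bash
cat >> h.py <<'E'
def gap(e,y,x0=225,y0=165,s=6):
    o=(.5/s)-.5
    a=unp('top',(e[0]/s+x0+o,e[1]/s+y0+o),.046);b=unp('top',(y[0]/s+x0+o,y[1]/s+y0+o),.057)
    print(a,b,np.hypot(*(b-a)[:2])*1000)
E
python3 -c "
from h import *
gap((220,258),(312,169))"
```

```text
[0.51530299 0.26359234 0.046     ] [0.55156187 0.22509019 0.057     ] 52.88782546992692
```

>>> servo_tool --steps '[[[0,0,-1],0],[[0,0,-2],0],[[0,0,-2],0],[[0,0,-2],0],[[0,0,-2],0]]'

```text
clock: 3.42
ee_pos: [0.3994, 0.3765, 0.0927]
eef_rot: [[-0.972, 0.235, 0.005], [0.235, 0.972, -0.002], [-0.005, -0.0, -1.0]]
contact_force: [-2.5, -9.4, 24.0]
grip_width: -0.002
```

>>> servo_tool --steps '[[[2,-2,20],0],[[4,-4,40],0],[[5,-5,60],0],[[5,-5,68],0],[[5,-5,68],0]]'

```text
clock: 4.05
ee_pos: [0.4017, 0.3717, 0.1568]
eef_rot: [[-0.972, 0.235, -0.0], [0.235, 0.972, -0.0], [0.0, -0.0, -1.0]]
contact_force: [-0.4, -0.4, 0.2]
grip_width: -0.003
```

>>> servo_tool --steps '[[[0,0,0],0],[[0,0,0],0],[[0,0,0],0],[[0,0,0],0],[[0,0,0],0]]'

```text
clock: 4.68
ee_pos: [0.4019, 0.3717, 0.1573]
eef_rot: [[-0.972, 0.236, -0.0], [0.236, 0.972, -0.0], [0.0, -0.0, -1.0]]
contact_force: [0.2, -0.1, -0.3]
grip_width: -0.006
```

>>> servo_tool --steps '[[[0,0,-12],0],[[0,0,-24],0],[[-1,1,-36],0],[[-3,3,-48],0],[[-5,5,-60],0]]'

```text
clock: 5.3
ee_pos: [0.3987, 0.3765, 0.0982]
eef_rot: [[-0.972, 0.235, 0.004], [0.235, 0.972, -0.001], [-0.004, -0.0, -1.0]]
contact_force: [1.2, -4.9, 11.7]
grip_width: -0.003
```

>>> servo_tool --steps '[[[0,0,-4],0],[[0,0,-7],0],[[0,0,-8],0],[[0,0,-8],0],[[0,0,-8],0]]'

```text
clock: 5.92
ee_pos: [0.3988, 0.3767, 0.0926]
eef_rot: [[-0.972, 0.235, 0.003], [0.235, 0.972, -0.001], [-0.003, -0.0, -1.0]]
contact_force: [-4.9, -7.8, 24.0]
grip_width: -0.003
```

```bash
python3 -c "
from h import *
look('p2')"
```

```text
5.925 [0.3988 0.3767 0.0926] [-4.8758 -7.8397 24.0222]
```

View pics/p2.png

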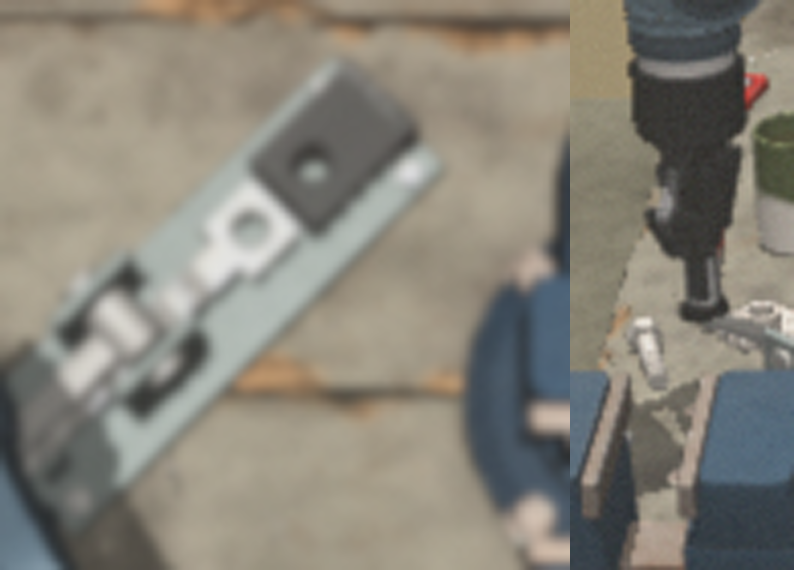

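>>> servo_tool --steps '[[[2,-2,20],0],[[4,-4,40],0],[[5,-5,60],0],[[5,-5,68],0],[[5,-5,68],0]]'

```text
clock: 6.65
ee_pos: [0.4018, 0.3716, 0.1569]
eef_rot: [[-0.972, 0.235, -0.0], [0.235, 0.972, -0.0], [0.0, -0.0, -1.0]]
contact_force: [0.1, 0.7, -0.3]
grip_width: -0.002
```

>>> servo_tool --steps '[[[0,0,0],0],[[0,0,0],0],[[0,0,0],0],[[0,0,0],0],[[0,0,0],0]]'

```text
clock: 7.28
ee_pos: [0.4019, 0.3717, 0.1573]
eef_rot: [[-0.972, 0.236, -0.0], [0.236, 0.972, -0.0], [0.0, -0.0, -1.0]]
contact_force: [-0.7, -0.3, 0.3]
grip_width: 0.0
```

>>> servo_tool --steps '[[[0,0,-12],0],[[0,0,-24],0],[[-1,1,-36],0],[[-3,3,-48],0],[[-5,5,-60],0]]'

```text
clock: 7.9
ee_pos: [0.3986, 0.3765, 0.0982]
eef_rot: [[-0.972, 0.234, 0.004], [0.234, 0.972, -0.001], [-0.004, -0.0, -1.0]]
contact_force: [4.4, -7.7, 11.6]
grip_width: -0.001
```

>>> servo_tool --steps '[[[0,0,-4],0],[[0,0,-7],0],[[0,0,-8],0],[[0,0,-8],0],[[0,0,-8],0]]'

```text
clock: 8.52
ee_pos: [0.3987, 0.3768, 0.0926]
eef_rot: [[-0.972, 0.235, 0.003], [0.235, 0.972, -0.001], [-0.003, -0.0, -1.0]]
contact_force: [-5.3, -8.1, 23.4]
grip_width: -0.004
```

```bash
python3 -c "
from h import *
look('p3'); gap((251,226),(312,169))"
```

```text
8.525 [0.3987 0.3768 0.0926] [-5.284  -8.0671 23.4277]
[0.529  0.2508 0.046 ] [0.5516 0.2251 0.057 ] 34.166971244980985
```

View pics/p3.png

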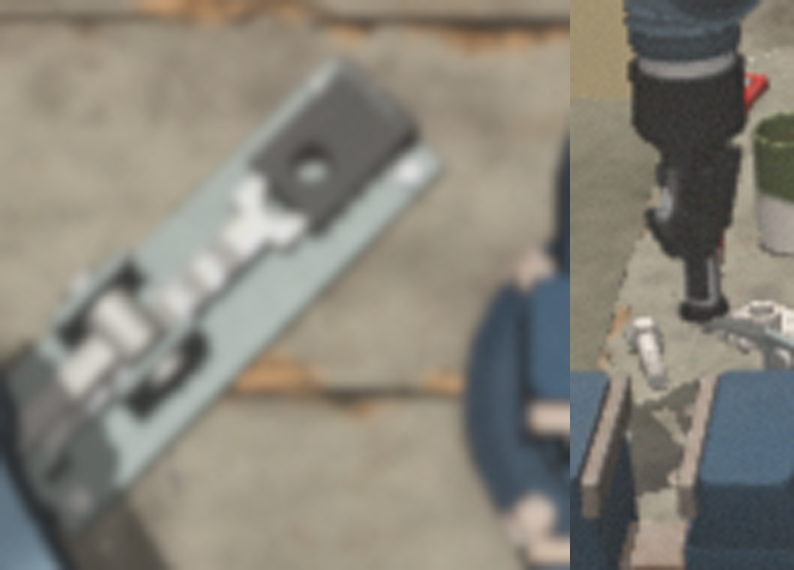

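>>> servo_tool --steps '[[[2,-2,20],0],[[4,-4,40],0],[[5,-5,60],0],[[5,-5,68],0],[[5,-5,68],0]]'

```text
clock: 9.25
ee_pos: [0.4018, 0.3716, 0.1569]
eef_rot: [[-0.972, 0.236, -0.0], [0.236, 0.972, -0.0], [0.0, -0.0, -1.0]]
contact_force: [0.2, -0.3, -0.5]
grip_width: 0.003
```

>>> servo_tool --steps '[[[0,0,0],0],[[0,0,0],0],[[0,0,0],0],[[0,0,0],0],[[0,0,0],0]]'

```text
clock: 9.88
ee_pos: [0.4019, 0.3716, 0.1572]
eef_rot: [[-0.972, 0.236, -0.0], [0.236, 0.972, -0.0], [0.0, -0.0, -1.0]]
contact_force: [1.2, 0.4, 0.3]
grip_width: -0.002
```

>>> servo_tool --steps '[[[0,0,-12],0],[[0,0,-24],0],[[-1,1,-36],0],[[-3,3,-48],0],[[-5,5,-60],0]]'

```text
clock: 10.5
ee_pos: [0.3986, 0.3765, 0.0982]
eef_rot: [[-0.972, 0.234, 0.004], [0.234, 0.972, -0.001], [-0.004, -0.0, -1.0]]
contact_force: [2.9, -5.6, 10.6]
grip_width: 0.0
```

>>> servo_tool --steps '[[[0,0,-4],0],[[0,0,-7],0],[[0,0,-8],0],[[0,0,-8],0],[[0,0,-8],0]]'

```text
clock: 11.12
ee_pos: [0.3987, 0.3768, 0.0926]
eef_rot: [[-0.972, 0.235, 0.003], [0.235, 0.972, -0.001], [-0.003, -0.0, -1.0]]
contact_force: [-5.7, -6.7, 23.6]
grip_width: -0.001
```

>>> servo_tool --steps '[[[2,-2,20],0],[[4,-4,40],0],[[5,-5,60],0],[[5,-5,100],0],[[5,-5,140],0]]'

```text
clock: 11.75
ee_pos: [0.4013, 0.3711, 0.2287]
eef_rot: [[-0.972, 0.236, -0.002], [0.236, 0.972, -0.002], [0.002, -0.002, -1.0]]
contact_force: [0.1, -0.0, -0.1]
grip_width: 0.002
```

```bash
python3 -c "
from h import *
look('p4')"
```

```text
11.75 [0.4013 0.3711 0.2287] [ 0.1369 -0.0068 -0.0565]
```

View pics/p4.png

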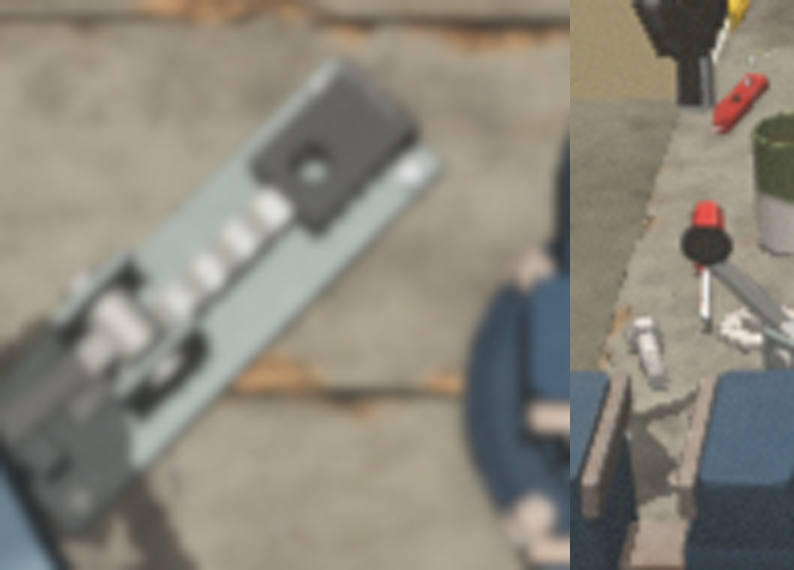

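>>> servo_tool --steps '[[[20,-40,32],0],[[45,-90,35],0],[[70,-140,35],0],[[95,-190,35],0],[[120,-240,35],0]]' --claw 0.6

```text
clock: 12.48
ee_pos: [0.5218, 0.1299, 0.2622]
eef_rot: [[-0.972, 0.236, -0.002], [0.236, 0.972, -0.0], [0.002, -0.001, -1.0]]
contact_force: [0.4, 0.8, 0.4]
grip_width: 0.596
```

>>> servo_tool --steps '[[[25,-50,0],0],[[50,-100,0],0],[[75,-150,0],0],[[100,-200,0],0],[[115,-232,0],0]]'

```text
clock: 13.1
ee_pos: [0.6369, -0.1027, 0.2615]
eef_rot: [[-0.971, 0.237, -0.003], [0.237, 0.971, 0.001], [0.003, -0.0, -1.0]]
contact_force: [0.1, -0.1, 0.5]
grip_width: 0.601
```

>>> servo_tool --steps '[[[0,0,-50],0],[[0,0,-100],0],[[0,0,-155],0],[[0,0,-155],0],[[0,0,-155],0]]'

```text
clock: 13.72
ee_pos: [0.6377, -0.1006, 0.1105]
eef_rot: [[-0.972, 0.235, 0.001], [0.235, 0.972, -0.001], [-0.002, -0.0, -1.0]]
contact_force: [1.0, -0.0, -0.2]
grip_width: 0.598
```

```bash
python3 - <<'E'
from h import *
np.set_printoptions(precision=4,suppress=True)
print(bot.read_state()['ee_pos'])
a=bot.camera('top');b=bot.camera('side')
x=cv2.resize(a[120:210,350:440,::-1],(400,400),interpolation=cv2.INTER_CUBIC)
y=cv2.resize(b[240:340,290:390,::-1],(400,400),interpolation=cv2.INTER_CUBIC)
cv2.imwrite('pics/g1.png',np.hstack([x,y]))
p=proj('side',[[.637,-.102,.105],[.636,-.101,.077]]);print(p, (p-[290,240])*4)
E
```

```text
[ 0.6377 -0.1006  0.1105]
[[343.5793 283.6383]
 [342.3743 294.356 ]] [[214.3173 174.5533]
 [209.4974 217.4241]]
```

View pics/g1.png

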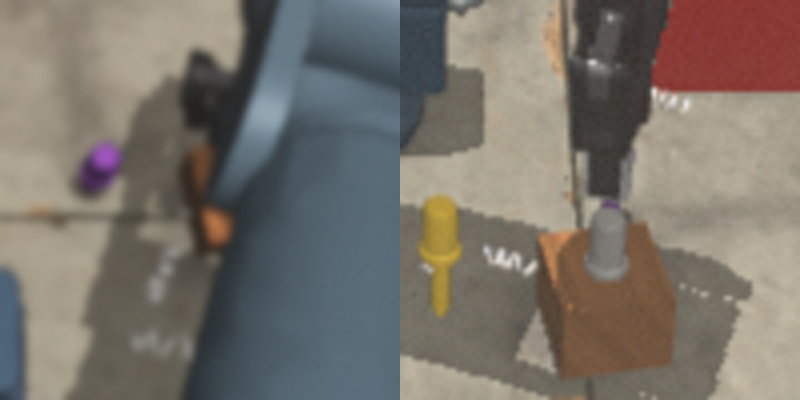

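>>> servo_tool --steps '[[[-1,0,-20],0],[[-1,0,-40],0],[[-1,0,-57],0],[[-1,0,-57],0],[[-1,0,-57],0]]'

```text
clock: 14.45
ee_pos: [0.6362, -0.1004, 0.0524]
eef_rot: [[-0.972, 0.236, 0.0], [0.236, 0.972, -0.0], [-0.0, -0.0, -1.0]]
contact_force: [0.2, -0.3, 0.1]
grip_width: 0.603
```

>>> servo_tool --steps '[[[0,0,0],0],[[0,0,0],0],[[0,0,0],0],[[0,0,0],0],[[0,0,0],0]]' --claw 0.1 --newtons 40

```text
clock: 15.08
ee_pos: [0.6365, -0.1005, 0.0532]
eef_rot: [[-0.972, 0.236, 0.001], [0.236, 0.972, -0.0], [-0.001, -0.0, -1.0]]
contact_force: [-0.6, 0.4, 6.3]
grip_width: 0.193
```

>>> servo_tool --steps '[[[0,0,1],0],[[0,0,5],0],[[0,0,20],0],[[0,0,40],0],[[0,0,60],0]]'

```text
clock: 15.7
ee_pos: [0.6363, -0.1005, 0.1144]
eef_rot: [[-0.972, 0.236, 0.001], [0.236, 0.972, -0.0], [-0.001, -0.0, -1.0]]
contact_force: [0.7, -0.0, -0.5]
grip_width: 0.193
```

>>> servo_tool --steps '[[[0,0,50],0],[[0,0,100],0],[[0,0,155],0],[[0,0,155],0],[[0,0,155],0]]'

```text
clock: 16.32
ee_pos: [0.6356, -0.1002, 0.2677]
eef_rot: [[-0.972, 0.236, 0.0], [0.236, 0.972, -0.0], [-0.0, -0.0, -1.0]]
contact_force: [-0.7, -0.1, -0.6]
grip_width: 0.194
```

```bash
python3 - <<'E'
from h import *
np.set_printoptions(precision=4,suppress=True)
s=bot.read_state();print(s['ee_pos'],s['contact_force'])
a=bot.camera('top');b=bot.camera('side')
cv2.imwrite('pics/g2.png',cv2.resize(b[120:340,230:450,::-1],(660,600*1),interpolation=cv2.INTER_CUBIC))
print(proj('side',[s['ee_pos']]))
E
```

```text
[ 0.6356 -0.1002  0.2677] [-0.7003 -0.1416 -0.5686]
[[346.9646 210.635 ]]
```

View pics/g2.png

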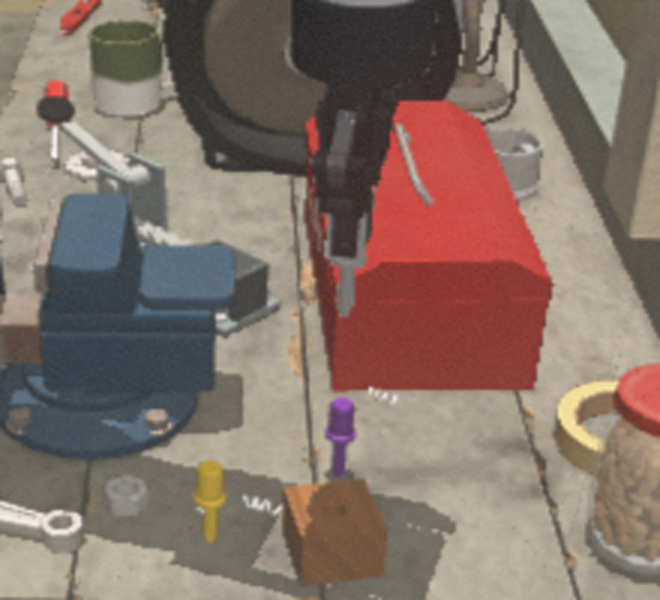

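```bash
python3 - <<'E'
from h import *
np.set_printoptions(precision=3,suppress=True)
b=bot.camera('side'); crop(b,310,165,70,70,9,'pics/g3.png')
p=np.array([.6356,-.1002,.2677])
for dz in(0,-.003,-.007,-.049):
    for dx in (-.003,0,.003): q=proj('side',[p+[dx,0,dz]])[0]; print(dz,dx,q,(q-[310,165]+.45)*9)
E
```

```text
0 -0.003 [345.236 210.639] [321.173 414.803]
0 0 [346.984 210.651] [336.903 414.912]
0 0.003 [348.732 210.663] [352.639 415.02 ]
-0.003 -0.003 [345.154 212.112] [320.434 428.062]
-0.003 0 [346.898 212.125] [336.133 428.173]
-0.003 0.003 [348.643 212.137] [351.839 428.285]
-0.007 -0.003 [345.045 214.068] [319.454 445.66 ]
-0.007 0 [346.785 214.08 ] [335.112 445.774]
-0.007 0.003 [348.525 214.093] [350.776 445.889]
-0.049 -0.003 [343.935 233.999] [309.464 625.04 ]
-0.049 0 [345.628 234.015] [324.702 625.188]
-0.049 0.003 [347.322 234.032] [339.946 625.336]
```

View pics/g3.png

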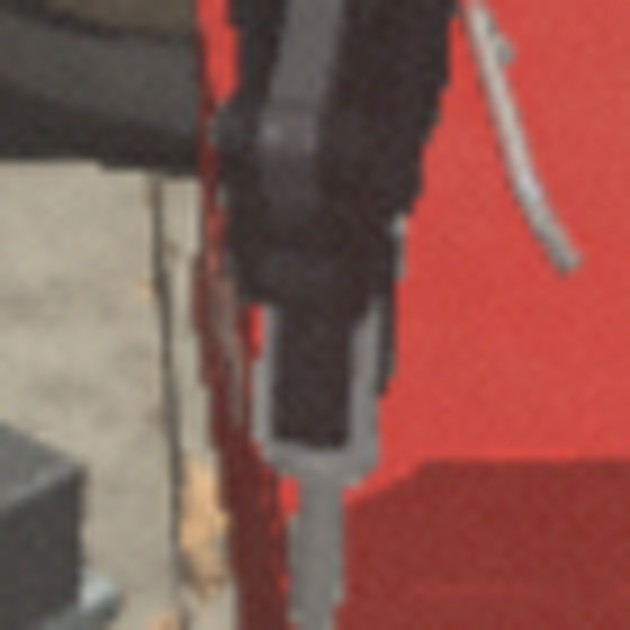

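```bash
python3 - <<'E'
from h import *
np.set_printoptions(precision=3,suppress=True)
b=cv2.imread('pics/s1.png')[:,:,::-1]; x=b[130:190,220:280]
c=cv2.imread('pics/side0.png')[:,:,::-1]; y=c[190:250,270:330]
cv2.imwrite('pics/g4.png',cv2.resize(np.hstack([x,y])[:,:,::-1],None,fx=6.6,fy=6.6,interpolation=cv2.INTER_CUBIC))
q=proj('side',[[.3935,.3806,.1609],[.4043,.3695,.143]]); print(q,(q-[220,130]+.43)*6.6)
a=np.radians(-44.2); ex=np.array([np.cos(a),np.sin(a),0]);ey=np.array([-ex[1],ex[0],0])
Y=np.array([.5518,.2255,.057])
for L in [(-31,-20),(31,-20),(31,20),(-31,20),(-20,-20),(-20,20),(0,0)]:
    P=Y+ex*L[0]/1e3+ey*L[1]/1e3
    print(L,'top c1',(proj('top',[P])[0]-[195,165]+.42)*6,'side g4',(proj('side',[P])[0]-[270,190]+.43)*6.6+[396,0])
E
```

```text
[[245.092 151.037]
 [248.933 158.677]] [[168.448 141.684]
 [193.798 192.108]]
(-31, -20) top c1 [472.438 253.676] side g4 [516.155 145.988]
(31, -20) top c1 [577.191 149.678] side g4 [628.404 207.067]
(31, 20) top c1 [509.506  83.926] side g4 [701.324 167.199]
(-31, 20) top c1 [404.815 187.246] side g4 [588.831 108.536]
(-20, -20) top c1 [491.094 235.154] side g4 [535.532 156.532]
(-20, 20) top c1 [423.46  168.846] side g4 [608.26  118.668]
(0, 0) top c1 [491.048 168.453] side g4 [608.103 156.521]
```

View pics/g4.png

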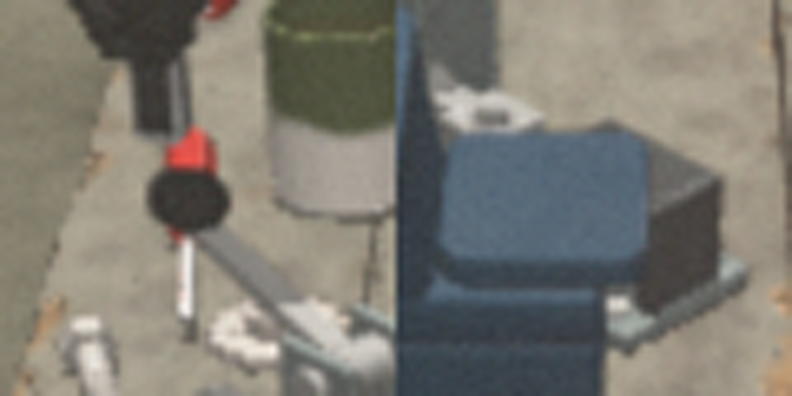

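>>> servo_tool --steps '[[[-13,50,0],0],[[-27,105,0],0],[[-41,160,0],0],[[-55,215,0],0],[[-68,270,0],0]]'

```text
clock: 17.1
ee_pos: [0.5665, 0.1712, 0.2658]
eef_rot: [[-0.972, 0.236, -0.003], [0.236, 0.972, -0.0], [0.002, -0.001, -1.0]]
contact_force: [0.2, -0.2, -0.6]
grip_width: 0.196
```

>>> servo_tool --steps '[[[-15,56,0],0],[[-15,56,-40],0],[[-15,56,-80],0],[[-15,56,-118],0],[[-15,56,-118],0]]'

```text
clock: 17.73
ee_pos: [0.5495, 0.225, 0.1445]
eef_rot: [[-0.972, 0.236, -0.01], [0.236, 0.972, -0.002], [0.009, -0.004, -1.0]]
contact_force: [-0.9, -0.4, 0.3]
grip_width: 0.192
```

>>> servo_tool --steps '[[[0,0,0],0],[[0,0,0],0],[[0,0,0],0],[[0,0,0],0],[[0,0,0],0]]'

```text
clock: 18.35
ee_pos: [0.553, 0.2257, 0.1496]
eef_rot: [[-0.972, 0.236, 0.0], [0.236, 0.972, 0.0], [-0.0, 0.0, -1.0]]
contact_force: [-0.5, -0.4, -0.8]
grip_width: 0.196
```

```bash
python3 - <<'E'
from h import *
np.set_printoptions(precision=4,suppress=True)
s=bot.read_state();p=s['ee_pos'];print(p,s['contact_force'])
b=bot.camera('side');a=bot.camera('top'); cv2.imwrite('pics/h1t.png',a[:,:,::-1]); cv2.imwrite('pics/h1s.png',b[:,:,::-1])
x=b[150:240,265:335]
cv2.imwrite('pics/h1.png',cv2.resize(x[:,:,::-1],None,fx=6.6,fy=6.6,interpolation=cv2.INTER_CUBIC))
g=lambda P:(proj('side',[P])[0]-[265,150]+.43)*6.6
Y=np.array([.5522,.2255,.057])
for z in(.09,.1,.11,.13,.145): print(z,'yoke axis',g(np.r_[Y[:2],z]),'tcp axis',g(np.r_[p[:2],z]))
print(g([.5532,.2255,.1])-g([.5522,.2255,.1]))
E
```

```text
[0.553  0.2257 0.1496] [-0.5046 -0.3683 -0.8397]
0.09 yoke axis [245.9781 347.7587] tcp axis [247.9646 347.501 ]
0.1 yoke axis [245.9312 325.282 ] tcp axis [247.9265 325.0256]
0.11 yoke axis [245.8838 302.6027] tcp axis [247.8882 302.3476]
0.13 yoke axis [245.7878 256.6252] tcp axis [247.8104 256.3729]
0.145 yoke axis [245.7146 221.5894] tcp axis [247.7511 221.3394]
[2.6179 0.0145]
```

View pics/h1.png

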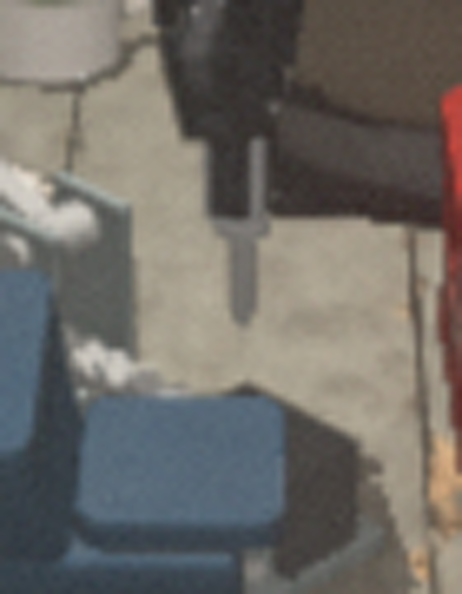

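View pics/h1t.png

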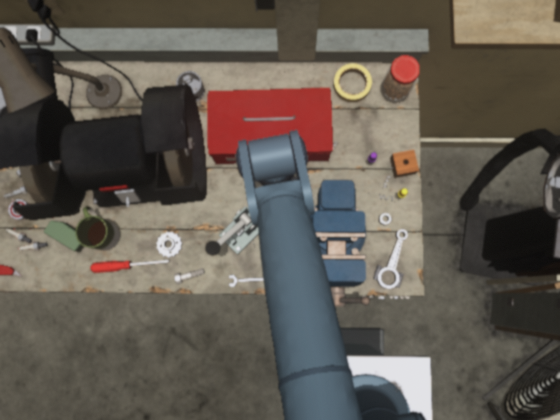

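>>> servo_tool --steps '[[[1,-1,-12],0],[[1,-1,-24],0],[[1,-1,-36],0],[[1,-1,-37],0],[[1,-1,-37],0]]'

```text
clock: 19.08
ee_pos: [0.5539, 0.2247, 0.1122]
eef_rot: [[-0.972, 0.236, -0.0], [0.236, 0.972, -0.0], [0.0, -0.0, -1.0]]
contact_force: [-0.0, 0.9, -0.8]
grip_width: 0.194
```

>>> servo_tool --steps '[[[0,0,-3],0],[[0,0,-6],0],[[0,0,-8],0],[[0,0,-9],0],[[0,0,-9],0]]'

```text
clock: 19.7
ee_pos: [0.5539, 0.2246, 0.1032]
eef_rot: [[-0.972, 0.236, -0.0], [0.236, 0.972, -0.0], [0.0, -0.0, -1.0]]
contact_force: [0.7, 0.2, -1.3]
grip_width: 0.191
```

>>> servo_tool --steps '[[[0,0,-2],0],[[0,0,-4],0],[[0,0,-6],0],[[0,0,-6],0],[[0,0,-6],0]]'

```text
clock: 20.32
ee_pos: [0.5537, 0.2248, 0.0971]
eef_rot: [[-0.972, 0.236, -0.0], [0.236, 0.972, 0.0], [0.0, 0.0, -1.0]]
contact_force: [-0.0, 1.6, -1.3]
grip_width: 0.193
```

>>> servo_tool --steps '[[[0,0,-2],0],[[0,0,-4],0],[[0,0,-6],0],[[0,0,-6],0],[[0,0,-6],0]]'

```text
clock: 20.95
ee_pos: [0.5538, 0.2248, 0.0911]
eef_rot: [[-0.972, 0.236, -0.0], [0.236, 0.972, 0.0], [0.0, 0.0, -1.0]]
contact_force: [0.1, 3.0, -0.9]
grip_width: 0.192
```

>>> servo_tool --steps '[[[0,1,0],0],[[0,1,-2],0],[[0,1,-4],0],[[0,1,-6],0],[[0,1,-6],0]]'

```text
clock: 21.58
ee_pos: [0.5537, 0.2256, 0.085]
eef_rot: [[-0.972, 0.236, -0.001], [0.236, 0.972, -0.0], [0.0, -0.0, -1.0]]
contact_force: [-0.4, 0.3, -0.4]
grip_width: 0.195
```

>>> servo_tool --steps '[[[0,0,-2],0],[[0,0,-4],0],[[0,0,-6],0],[[0,0,-8],0],[[0,0,-8],0]]'

```text
clock: 22.2
ee_pos: [0.5537, 0.2256, 0.077]
eef_rot: [[-0.972, 0.236, -0.0], [0.236, 0.972, -0.0], [0.0, -0.0, -1.0]]
contact_force: [-0.0, 0.3, -0.9]
grip_width: 0.194
```

>>> servo_tool --steps '[[[0,0,-3],0],[[0,0,-6],0],[[0,0,-9],0],[[0,0,-11],0],[[0,0,-11],0]]'

```text
clock: 22.82
ee_pos: [0.5537, 0.2256, 0.066]
eef_rot: [[-0.972, 0.236, -0.0], [0.236, 0.972, -0.0], [0.0, -0.0, -1.0]]
contact_force: [0.6, -0.4, -1.4]
grip_width: 0.193
```

>>> servo_tool --steps '[[[0,0,-1],0],[[0,0,-2],0],[[0,0,-2],0],[[0,0,-2],0],[[0,0,-2],0]]'

```text
clock: 23.45
ee_pos: [0.5541, 0.2257, 0.0652]
eef_rot: [[-0.972, 0.235, 0.0], [0.235, 0.972, -0.0], [-0.0, 0.0, -1.0]]
contact_force: [-3.1, -0.4, 5.5]
grip_width: 0.193
```

Collar contact came at z = 0.0652, exactly the expected seating height. I'll release and retreat.

>>> servo_tool --steps '[[[0,0,2],0],[[0,0,2],0],[[0,0,2],0],[[0,0,2],0],[[0,0,2],0]]' --claw 0.5

```text
clock: 24.08
ee_pos: [0.5538, 0.2257, 0.0662]
eef_rot: [[-0.972, 0.236, -0.0], [0.236, 0.972, -0.0], [0.0, -0.0, -1.0]]
contact_force: [-0.6, 0.3, 0.3]
grip_width: 0.497
```

>>> servo_tool --steps '[[[0,0,10],0],[[0,0,40],0],[[0,0,90],0],[[0,0,140],0],[[0,0,190],0]]'

```text
clock: 24.7
ee_pos: [0.5537, 0.2257, 0.2588]
eef_rot: [[-0.972, 0.236, 0.001], [0.236, 0.972, 0.0], [-0.001, 0.0, -1.0]]
contact_force: [0.7, -0.4, 0.6]
grip_width: 0.501
```

>>> servo_tool --steps '[[[-30,50,0],0],[[-60,100,0],0],[[-90,150,0],0],[[-120,200,0],0],[[-150,250,0],0]]'

```text
clock: 25.32
ee_pos: [0.4028, 0.4772, 0.2574]
eef_rot: [[-0.972, 0.236, 0.001], [0.236, 0.972, 0.001], [-0.001, 0.001, -1.0]]
contact_force: [0.5, 0.1, -0.3]
grip_width: 0.497
```

```bash
python3 - <<'E'
from h import *
np.set_printoptions(precision=4,suppress=True)
s=bot.read_state();print(s['ee_pos'],s['contact_force'],s['grip_width'])
b=bot.camera('side');a=bot.camera('top')
cv2.imwrite('pics/f_t.png',a[:,:,::-1]); cv2.imwrite('pics/f_s.png',b[:,:,::-1])
x=cv2.resize(a[150:250,220:320,::-1],(400,400),interpolation=cv2.INTER_CUBIC)
y=cv2.resize(b[150:250,235:335,::-1],(400,400),interpolation=cv2.INTER_CUBIC)
cv2.imwrite('pics/f.png',np.hstack([x,y]))
for z in (.057,.061,.089):
  P=[[.5522,.2252,z]]; print(z,(proj('top',P)[0]-[220,150])*4,(proj('side',P)[0]-[235,150])*4+[400,0])
E
```

```text
[0.4028 0.4772 0.2574] [ 0.4679  0.0708 -0.2748] 0.49742410715035534
0.057 [226.1718 169.9987] [667.4423 253.3938]
0.061 [225.9811 168.8099] [667.4313 248.1157]
0.089 [224.6144 160.2903] [667.3529 210.641 ]
```

View pics/f.png

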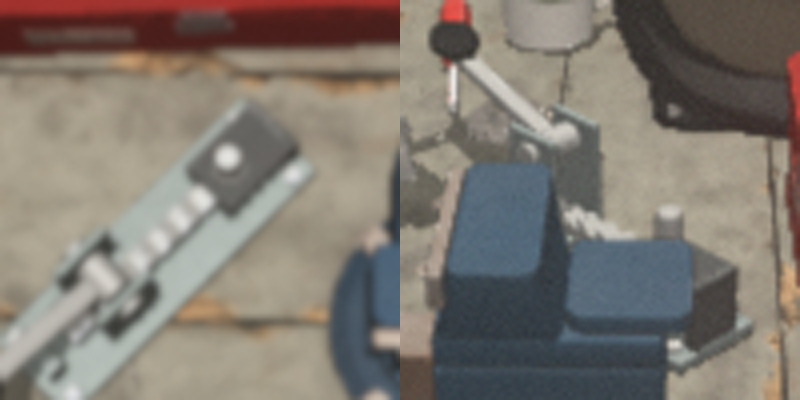

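View pics/f_t.png

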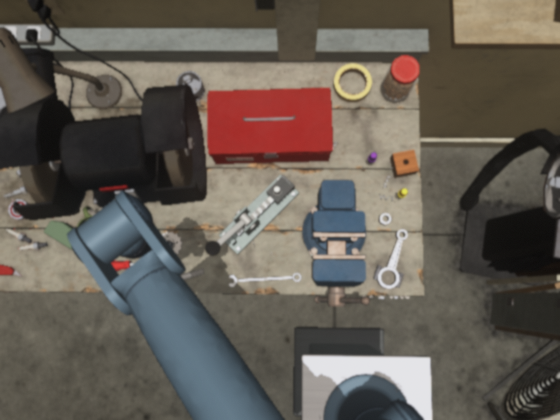

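The knob top shows at crop pixels (228,158) in the top view and (668,210) in the side view. A seated pin predicts (225,160) and (667,211). The lever is up, and the look-alikes and other bench items are where they were.

```bash
python3 -c "
from rig import bot
print(bot.sign_off())"
```

```text
the job is handed in; nothing more can be done
None
```

The pin is seated through both yoke ears and the eye, and the job is handed in, about 25 s into the 72 s limit.

- **Lever:** I pumped four full strokes, each pressed onto the stop at about 24 N. The eye started about 63 mm short of the yoke hole. It measured about 53 mm short after the first stroke and 34 mm after the second, each 1 to 2 mm under the exact 54 and 36 mm. After the fourth the top view showed straight through the yoke hole.
- **Pin:** I took the steel pin from the wooden block and left the purple and yellow look-alikes alone. Going in, it met only a side force of about 3 N, which a 1 mm shift cleared. The collar touched down at a tool height of 65.2 mm, the height expected for a seated pin.
- **Last checks:** After release, the knob top appeared within about 1 pixel of its predicted seated position in both camera views. The lever was back up and the gripper was clear of everything.
- **Disagreement:** The two cameras differed by about 3 mm on where to hold the tool over the yoke. I went between them, corrected from the side view, and the forces on the way in confirmed the fit.

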